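Pin the marker rail and press its label holder home

ROBOT

A 7-joint arm with a two-finger parallel gripper is mounted at the origin on the work surface. World frame = base frame: x ahead of the robot, y to its left, z up, the work surface at z = 0. Lengths are in m, angles in rad, forces in N, time in s.
With the tool pointing down it reaches from about 0.375 to 0.925 m from the base axis. Payload 3.1 kg.
Tool frame: the origin (TCP) lies on the mounting face of the last link; the fingertips stand 173 mm ahead of it and the grasp point (between the pads) lies 155 mm ahead of it; z points along the fingers, y is the line along which they close (so a half turn about z gives the same grasp; the last joint's range is limited). The gripper opens to 85 mm and grips with 20 to 120 N. Pads are 22 mm wide; open, the fingers measure 114 mm over their backs; the gripper's body (76 mm by 85 mm) begins 54 mm behind the grasp point. The pads swing forward as they close: fully open they stand 13 mm farther back than shut.
Start: joints at [1.058, 0.383, 0.044, 1.598, -0.018, 1.161, -0.05], TCP at [0.262, -0.595, 0.405] pointing down, gripper open.
Joint ranges: [-2.61, 2.61], [-0.41, 2.15], [-1.48, 1.57], [0, 2.5], [-1.57, 4.71], [0.05, 1.97], [-2.85, 2.85]. Speed limits (rad/s): [2.79, 2.79, 3.14, 3.14, 3.14, 3.14, 3.14].

INTERFACE

Orientations are given as a unit quaternion [w, x, y, z].
In Python, from rig import r, vision, spotter gives the robot as it stands. The module is installed in compiled form; this text tells all that it offers.
- The arm moves only by the tool move_arm, never from a script. Its argument "increments" is a list of rows, each a list of 2 entries, a list of its own where there are three numbers: the shift along the tool's x, y, z normalised to -1 to 1, where 1 is 0.4 m, then the turn, a rotation vector about the tool's x, y, z normalised to -1 to 1, where 1 is 360 degrees. In form: [[[tx, ty, tz], [ax, ay, az]], ...]. A call has 1 to 8 rows; each row is the pose to reach, as a shift and turn from the pose commanded when the call began, along the tool's axes at that moment, turning the shorter way round; what a row does not reach only later rows make up. A row lasts 1/12 s, in which the tool goes at most 41.7 mm and 7.16 degrees, less where a joint would pass 70% of its speed; a pose out of reach is approached as far as the arm can. A call with a number of a shift or a turn outside -1 to 1 is refused whole. A call with a gripper value outside its range is refused whole. "grip" is the closure, from 0 (fully open) to 1 (shut), set as the call begins (left out, the last holds). The fingers move at their own pace and stop on an object; "grip_force" is the grip in N (left out, the last holds). Time passes only in rows, so rows that repeat a pose let the fingers close. It gives the time, the measured TCP pose, the force, the opening and the grip force at its end, in the units of the state.
- r.observe(): the state, without advancing time (a new reading comes with each control period).
- vision.read_camera(name): name is "scene" or "top" or "wrist"; returns a dict with "img" (480x640x3 uint8, red, green, blue), "intrinsics" (3x3 intrinsics, pixels), "position" and "orientation" of the camera in the world; the wrist camera has in their place "T_tool_cam" (4x4, takes a point from camera to tool coordinates, whose origin is the TCP and whose axes are the flange's). Camera axes: x right, y down, z forward; pixel columns grow to the right and rows downward; lengths in m; the calibration is good to about 2 mm. A picture is of the moment at which its call begins: read the wrist's pose just before it. There is no depth.
- r.hand_in(): hands the job in; it is judged then, once.
Trained networks look in the newest picture that a camera, given by its name, has taken for a name from the list of things; names that differ only in an ending like _2 or _b are one class to them, and where a whole thing is asked for, a point or a joint stands for the part that bears it (a point fixed in the world has none). Each returns a list of dicts, best first, with "score" (0 to 1); they miss things now and then, are a little off and sometimes report something else, mostly with a low value. They report only what shows in the picture. A call takes as long as a camera call. They do not tell look-alikes from the thing itself.
- spotter.search_frame(label, camera): "extent" ([left, top, right, bottom] in pixels, round what is visible of it).
- spotter.tip_of(label, camera): "uv" ([column, row] in pixels: a listed point, or the origin of a listed thing).
The state is a dict: "t": time; "qpos": joint angles; "joint_vel": joint speeds; "tau": joint torques, N m; "tool_pos": TCP position; "tool_rot": TCP orientation; "force": force on the tool from outside, world axes, zero at the start; "wrist_torque": the same for the moment, N m; "opening": finger opening in m; "grip_force": force on a finger pad.
Only numpy, scipy, OpenCV 4.12 (cv2) and the standard library are available. Lean on these libraries where they do the work, as an engineer would, in place of code of your own. Each camera call takes 0.05 s, during which the arm holds its last target. There are 200 camera calls.

TASK

On the bench, first push the headed pin fully home through the lined-up holes of the fork and the marker rail's lug. Then take the label holder out of its rack and push it down behind the rail's lip, white card towards the lip, until the spring pad under it is pressed to its stop. Finish while still holding it pressed fully home; do not let go, and leave the flask, wrench and tray alone.

Things in the scene. Friction and masses are not known exactly. Their poses are not given: they have to be found in the camera images.
- pin: Loose steel headed pin, upright in a hole of the black block. Origin: on the axis, at the underside of its flange; z up. Below: shank, diameter 10, 34 long, chamfered tip. Above: flange, diameter 24, 4 thick, then a round grip knob, diameter 16, from 4 to 44 above the origin. About 80 g. It drops freely into the holes.
- pin_block: Fixed black block, 60 x 60 x 44 high, with an upright 15 mm hole in the middle of its top in which the pin starts, its flange resting on the top. Origin: centre of the underside.
- pin_seat (a point): Centre of the mouth of the fork's upper hole, on the upper ear, 48 above the bench: the pin's origin must come to rest here. The holes in upper ear, lug and lower ear are 13 wide, upright, in line, 28 deep in all, chamfered 2. Axes as the rail's. The ear is 36 (x) by 50 (y); the bar's end, 54 above the bench, begins 30 from the hole towards +y.
- rail: Fixed aluminium marker rail, foot 70 (x) x 320 (y) x 8. Origin: bottom of the foot, 5 to +y of its middle. +y runs along it from the fork to the lipped bay and pivot, +x from the lip to the bar behind it. Fork hole at (15, -115), bay at (-5, 30), pivot post, 60 high, at (15, 130).
- rail_bar (a joint): Angle (rad) of the rail's aluminium bar about the upright pivot at its far end from the fork. 0 as found, against its stop, with the lug's hole in line with the fork's; grows as the lug end swings towards the lip's side. Stiff: about 4 N at the lug moves it. The pin locks it.
- holder: Loose grey plastic label holder, standing upright in a slotted black rack. Origin: centre of the lower edge; z up, y along its width, -x the side with the white card. Width 60 (y), height 80. The lower blade, 0 to 38 high, is 6 thick (x); the head, 38 to 80 high, is 10 thick and is where to grip. About 70 g.
- label_face (a point): Point in the middle of the white card on the holder's -x face, 60 above the holder's lower edge.
- label_rack: Fixed black rack, 50 (x) x 100 (y) x 30 high, with a slot 10 x 64 and 20 deep along its y, in which the holder starts standing with its lower edge 10 above the bench. Origin: centre of the underside.
- bay (a point): Centre of the mouth of the lipped bay, 50 above the bench. Axes as the rail's; the lip is on the -x side, the bar's face on the +x side. Gap 9.5 (x), 70 long between end cheeks (y). The lip, 4 thick, has an outward flare rising to 58 above the bench; the bar is 30 deep, top at 54. The bay's floor is a spring pad: its top is 20 below this point at rest, 28 at its stop.
- rail_pad (a joint): How far the spring pad is pressed down, m: 0 at rest, 0.008 at its hard stop. It pushes up with about 4 N at rest and 10 N at the stop, and springs back when not held.
- flask: Bystander: empty conical glass flask, 72 across the foot, 108 high. Origin: centre of its foot.
- wrench: Bystander: steel wrench, 150 long, lying on the bench along its x. Origin: middle of its underside.
- tray: Bystander: clear open plastic tray, 70 x 120 x 35 high. Origin: centre of its underside.
Things that resemble listed ones, but are neither listed nor needed, are in the scene too. There is more than one size of the holder; the job needs the middle-sized.

How it is judged:
On the way, in this order (a step that is already met when the one before it is completed fails the run):
1. the pin is seated: flange on the fork's upper ear, shank through fork and lug (horizontal distance between pin and pin_seat below 0.004 m and z of pin in the frame of pin_seat between -0.003 and 0.003 m and angle between pin's own z axis and vertical below 0.12 rad), for 0.3 s.
2. the holder is behind the lip and pressed home on the spring pad (value of joint rail_pad above 0.006 m and x of holder in the frame of bay between -0.004 and 0.004 m and y of holder in the frame of bay between -0.008 and 0.008 m and z of holder in the frame of bay below -0.025 m and angle between holder's own z axis and vertical below 0.12 rad and angle between the y axis of holder and the y axis of bay, either way round below 0.12 rad and x of label_face in the frame of bay below 0 m and contact force between the fingers and holder above 3 N), for 0.3 s.
At the end, for the whole second after the job is handed in: Pin seated (3 mm in height, 4 mm off axis, 0.12 rad), bar swung under 0.03 rad; holder in the bay (4 mm across, 8 mm along, edge 25 mm or more below the mouth, upright and in line to 0.12 rad, card to the lip), pad down over 6 of 8 mm, fingers on the holder with over 3 N, at rest (all of step 1 and all of step 2 and value of joint rail_bar below 0.03 rad and linear speed of holder below 0.02 m/s); the arm keeps its last pose, push and grip.
It fails at once if the flask is moved more than 30 mm or tipped (distance of flask from where it was at the start of the episode above 0.03 m or angle between flask's own z axis and vertical above 0.5 rad).
It fails at once if the wrench is moved more than 30 mm or tipped (distance of wrench from where it was at the start of the episode above 0.03 m or angle between wrench's own z axis and vertical above 0.5 rad).
It fails at once if the tray is moved more than 30 mm or tipped (distance of tray from where it was at the start of the episode above 0.03 m or angle between tray's own z axis and vertical above 0.5 rad).
It also fails if it takes over 58 s, if anything falls off the work surface, if the arm or the gripper's body presses on something with over 40 N, if the wrist force passes 120 N, or if a joint passes its speed limit or range.

## Working session

There is one attempt and no reset: what is moved stays moved. The work goes in short steps, Python scripts to look and compute and a tool call to move; the robot and the scene stay as the last step left them, time stands still between calls to the robot, and variables do not carry over. Pictures are saved under pics/ and viewed, at most 10 in all, crops included, and the job is handed in when it is done.

Besides the shell and the picture viewer there is one more tool, called after "Request:" by a JSON object that holds its "fn" and its "kwargs", one argument or row to a line. move_arm: Moves the arm, as the interface text tells. Its arguments: {"type":"object","properties":{"increments":{"type":"array","items":{"type":"array"}},"grip":{"type":"number"},"grip_force":{"type":"number"}},"required":["increments"]}

```bash
mkdir -p pics; ls; cat > h.py <<'E'
import numpy as np, cv2
from scipy.spatial.transform import Rotation as R
from rig import r, vision, spotter
def Rq(q): return R.from_quat([q[1],q[2],q[3],q[0]]).as_matrix()
def cam(name):
    s=r.observe(); c=vision.read_camera(name); K=np.array(c["intrinsics"])
    if name=="wrist":
        T=np.eye(4); T[:3,:3]=Rq(s["tool_rot"]); T[:3,3]=s["tool_pos"]; T=T@np.array(c["T_tool_cam"])
        return c["img"],K,T[:3,3],T[:3,:3]
    return c["img"],K,np.array(c["position"]),Rq(c["orientation"])
def ray(c,uv):
    d=c[3]@np.linalg.inv(c[1])@np.array([uv[0],uv[1],1.]); return c[2],d/np.linalg.norm(d)
def atz(c,uv,z):
    p,d=ray(c,uv); return p+d*(z-p[2])/d[2]
def tri(rs):
    A=sum(np.eye(3)-np.outer(d,d) for p,d in rs); b=sum((np.eye(3)-np.outer(d,d))@p for p,d in rs)
    return np.linalg.solve(A,b)
def proj(c,X):
    v=c[1]@(c[3].T@(np.array(X)-c[2])); return v[:2]/v[2]
def save(c,f): cv2.imwrite("pics/"+f,cv2.cvtColor(c[0],cv2.COLOR_RGB2BGR))
E
python3 - <<'E'
from h import *
np.set_printoptions(precision=3,suppress=True)
print(r.observe())
names="pin pin_block pin_seat rail holder label_face label_rack bay flask wrench tray".split()
for n in("scene","top","wrist"):
    c=cam(n); save(c,n+"0.png"); print(n,c[2],c[3].tolist())
    if n=="wrist": print(c[1])
    for l in names:
        print(l,[(np.round(d["uv"]),round(d["score"],2)) for d in spotter.tip_of(l,n)[:5]], [(np.round(d["extent"]),round(d["score"],2)) for d in spotter.search_frame(l,n)[:4]] if l in("holder","pin","rail") else "")
E
```

```text
pics
{'t': 0.0, 'qpos': array([ 1.058,  0.384,  0.044,  1.6  , -0.018,  1.161, -0.05 ]), 'joint_vel': array([-0.   ,  0.   , -0.001, -0.001,  0.003, -0.   , -0.001]), 'tau': array([  0.   , -43.346,   1.025, -24.951,   0.011,   0.011,  -0.   ]), 'tool_pos': array([ 0.262, -0.594,  0.403]), 'tool_rot': array([-0.001,  0.979,  0.206, -0.   ]), 'force': array([-0.222, -0.061, -0.344]), 'wrist_torque': array([-0.053,  0.018, -0.019]), 'grip_force': 0.0, 'opening': 0.0856780195623459}
scene [1.141 0.302 0.792] [[-0.46766968317230506, 0.6342605819905225, -0.6156286068520204], [0.8838440208327865, 0.34362934644841925, -0.3173934767722318], [0.01023788452995944, -0.6925549699428024, -0.7212924506244851]]
pin [(array([320., 277.]), 0.65), (array([460., 257.]), 0.55), (array([252., 202.]), 0.39)] [(array([453., 237., 470., 263.]), 0.69)]
pin_block [(array([453., 268.]), 0.84)] 
pin_seat [(array([248., 266.]), 0.64), (array([251., 204.]), 0.6)] 
rail [(array([302., 293.]), 0.75)] [(array([218., 258., 376., 328.]), 0.81)]
holder [(array([277., 184.]), 0.77), (array([249., 205.]), 0.76), (array([
[... 1343 characters left out ...]
k [(array([412., 257.]), 0.77)] 
bay [(array([310., 196.]), 0.59), (array([155., 190.]), 0.2)] 
flask [(array([152., 192.]), 0.66), (array([316., 269.]), 0.36)] 
wrench [(array([316., 269.]), 0.73)] 
tray [(array([469., 201.]), 0.84), (array([410., 257.]), 0.4)] 
wrist [ 0.336 -0.563  0.374] [[0.4026927788442984, -0.869225559600678, -0.2868544097683384], [-0.9153347695794565, -0.38210367995978467, -0.12711820231623125], [0.0008862649585842504, 0.31375739720056856, -0.9495027699993006]]
[[370.274   0.    317.379]
 [  0.    370.274 240.601]
 [  0.      0.      1.   ]]
pin [] []
pin_block [] 
pin_seat [] 
rail [] []
holder [] []
label_face [] 
label_rack [] 
bay [] 
flask [] 
wrench [] 
tray []
```

View pics/scene0.png

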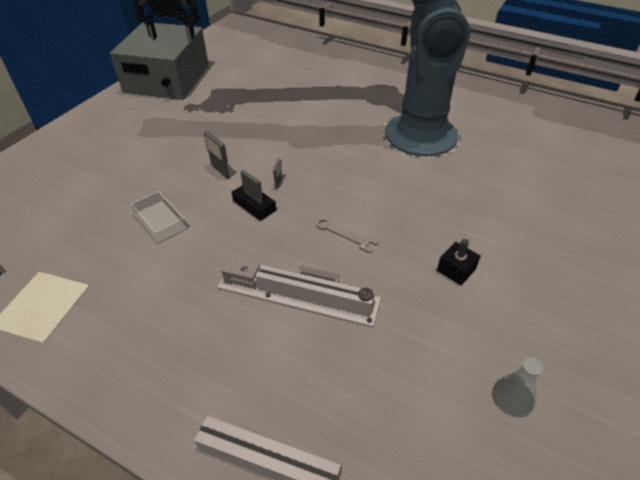

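View pics/top0.png

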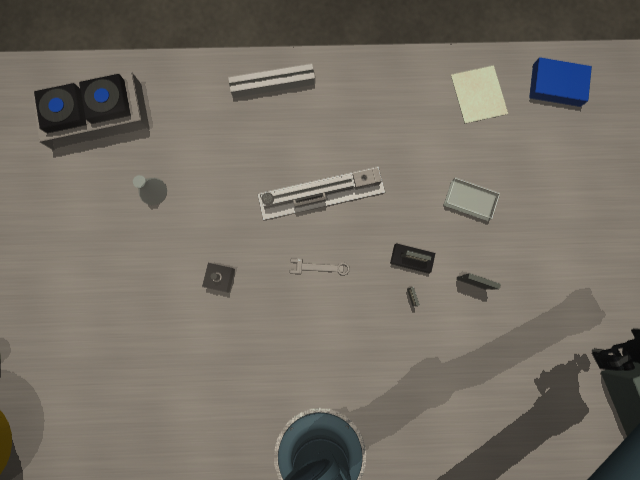

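The scene image shows the rail (300,295) with its fork at the left (245,270), the rack with the middle holder (252,195), and the pin block (458,262). The flask is at (515,395), the wrench at (347,235) and the tray at (160,217). In the top image, the lip is on the near side of the rail at (310,203).

```bash
python3 - <<'E'
from h import *
np.set_printoptions(precision=4,suppress=True)
t=cam("top"); s=cam("scene")
def both(n,a,b): 
    ra,rb=ray(t,a),ray(s,b); X=tri([ra,rb]); print(n,X,"res px",proj(t,X)-a,proj(s,X)-b)
both("pin",(215,279),(460,257)); both("block",(222,279),(453,268)); both("seat",(365,178),(248,266)); both("bay",(310,196),(315,275))
both("holder",(411,258),(249,205)); both("rack",(412,257),(256,205)); both("label",(413,259),(252,183))
for n,uv,z in [("block",(219,277),.044),("rail c",(322,193),.03),("fork",(365,178),.048),("railL",(262,214),.008),("lip",(310,203),.05),("flask",(152,192),0),("wrench",(320,267),0),("tray",(471,200),0),("bigholder",(478,281),.04),("small",(412,298),.03),("rack",(412,258),.03),("pivot",(268,199),.06)]: print(n,atz(t,uv,z))
out=[cv2.resize(t[0][160:310,200:400],(800,600),interpolation=cv2.INTER_CUBIC)]
cv2.imwrite("pics/a.png",cv2.cvtColor(out[0],cv2.COLOR_RGB2BGR))
E
```

```text
pin [0.4249 0.2397 0.0369] res px [ 0.6124 -0.173 ] [0.7618 0.0445]
block [ 0.4262  0.2311 -0.0014] res px [-0.0756  0.0218] [-0.0942 -0.0066]
seat [ 0.6609 -0.1275  0.0493] res px [-2.026   1.1703] [-2.9307 -0.4586]
bay [0.6201 0.0062 0.054 ] res px [-0.3413  0.1615] [-0.4788 -0.0597]
holder [ 0.4679 -0.2502 -0.0008] res px [ 1.6111 -0.9362] [1.9841 0.3124]
rack [ 0.4654 -0.2434  0.0024] res px [-1.7794  0.9831] [-2.1518 -0.3768]
label [ 0.4591 -0.241   0.0642] res px [ 1.3191 -0.7637] [1.5983 0.2677]
block [0.4286 0.2302 0.044 ]
rail c [ 0.6327 -0.025   0.03  ]
fork [ 0.6641 -0.1328  0.048 ]
railL [0.5871 0.1282 0.008 ]
lip [0.6038 0.0058 0.05  ]
flask [ 0.6534  0.4096 -0.    ]
wrench [ 0.4493 -0.0151  0.    ]
tray [ 0.611  -0.4094  0.    ]
bigholder [ 0.4013 -0.3983  0.04  ]
small [ 0.3651 -0.2367  0.03  ]
rack [ 0.4628 -0.2423  0.03  ]
pivot [0.6144 0.1081 0.06  ]
```

```bash
cat >> h.py <<'E'
def go(x,y,z,yaw):
    s=r.observe(); M=Rq(s["tool_rot"]); a=np.radians(yaw); c,n=np.cos(a),np.sin(a)
    G=np.array([[c,n,0],[n,-c,0],[0,0,-1.]])
    d=M.T@(np.array([x,y,z])-s["tool_pos"])/.4; w=R.from_matrix(M.T@G).as_rotvec()/(2*np.pi)
    print("go",np.round(d,4),np.round(w,4),"rows",np.linalg.norm(d)*.4/.0417,np.linalg.norm(w)*360/7.16)
def where():
    s=r.observe(); M=Rq(s["tool_rot"]); print("t",s["t"],"pos",np.round(s["tool_pos"],4),"yaw",np.degrees(np.arctan2(M[1,0],M[0,0])).round(2),"zax",M[:,2].round(4),"q",np.round(s["qpos"],2),"F",np.round(s["force"],2),"op",s["opening"],s["grip_force"])
E
python3 -c "
from h import *
where(); go(0.45,-0.2,0.40,80)"
```

```text
t 2.35 pos [ 0.262  -0.5949  0.4047] yaw 23.77 zax [ 0.  0. -1.] q [ 1.06  0.38  0.04  1.6  -0.02  1.16 -0.05] F [-0.6  -0.56 -1.29] op 0.08552898860741932 0.0
go [ 0.8281 -0.714   0.0117] [-0.     -0.     -0.1562] rows 10.489185803918442 7.853770876558443
```

View pics/a.png

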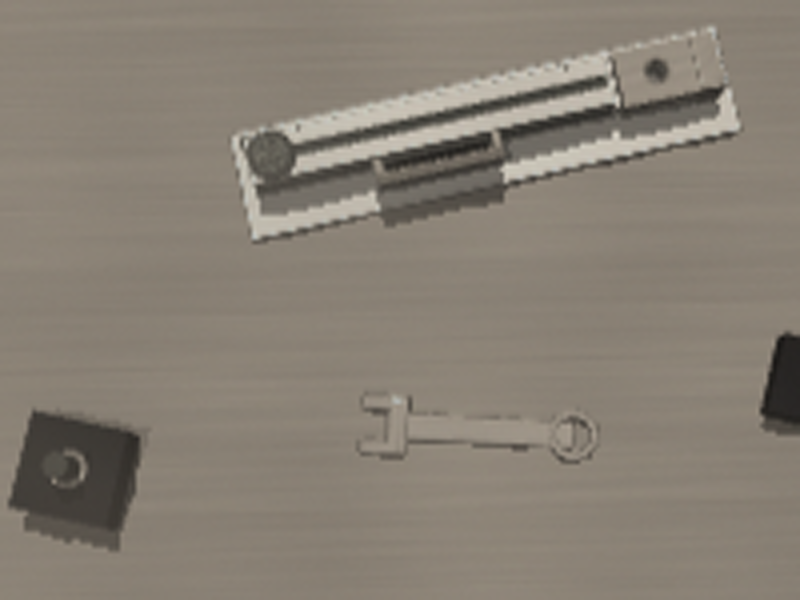

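The crop shows the fork hole at (655,68), the bay slot at (440,152), the pivot at (270,155) and the pin in its block at (70,468).

Request:
{"fn": "move_arm", "kwargs": {
  "increments": [
    [[0.104,-0.09,0],[0,0,-0.0195]],
    [[0.207,-0.179,0],[0,0,-0.039]],
    [[0.31,-0.268,0.002],[0,0,-0.0585]],
    [[0.414,-0.357,0.004],[0,0,-0.078]],
    [[0.5,-0.44,0.006],[0,0,-0.0976]],
    [[0.58,-0.5,0.008],[0,0,-0.117]],
    [[0.67,-0.58,0.01],[0,0,-0.137]],
    [[0.75,-0.65,0.012],[0,0,-0.156]]
  ],
  "grip": 0
}}

```text
t: 3.02
tool_pos: [0.405, -0.2917, 0.4014]
tool_rot: [0.001, 0.765, 0.645, 0.0]
force: [0.1, -0.1, 0.4]
opening: 0.0856
grip_force: 0.0
```

```bash
python3 - <<'E'
from h import *
np.set_printoptions(precision=4,suppress=True)
where()
c=cam("wrist"); save(c,"w1.png")
for l,z in [("holder",.01),("label_face",.07),("label_rack",0),("rail",0),("pin_seat",.048)]:
    print(l,[(np.round(d["uv"],1),round(d["score"],2),atz(c,d["uv"],z)) for d in spotter.tip_of(l,"wrist")[:4]])
go(.40,.16,.40,110)
E
```

```text
t 3.0167 pos [ 0.405  -0.2917  0.4014] yaw 80.26 zax [ 0.0007 -0.0008 -1.    ] q [ 0.8   0.12 -0.28  1.95  0.04  1.08  0.34] F [ 0.07 -0.11  0.37] op 0.08562421805487631 0.0
holder [(array([270.7, 151.6]), 0.71, array([ 0.3704, -0.2354,  0.01  ])), (array([326.8, 288.7]), 0.67, array([ 0.3997, -0.3859,  0.01  ])), (array([372.6, 146.8]), 0.61, array([ 0.4663, -0.2474,  0.01  ]))]
label_face [(array([332.5, 324.3]), 0.88, array([ 0.4022, -0.3938,  0.07  ])), (array([373.4, 147.6]), 0.68, array([ 0.459 , -0.2423,  0.07  ])), (array([263.6, 150.5]), 0.67, array([ 0.3731, -0.2298,  0.07  ]))]
label_rack [(array([366.6, 143. ]), 0.92, array([ 0.4624, -0.2438,  0.    ]))]
rail []
pin_seat []
go [ 1.1175 -0.2113  0.0018] [-0.      0.0001 -0.0839] rows 10.909516736852776 4.220477419562714
```

View pics/w1.png

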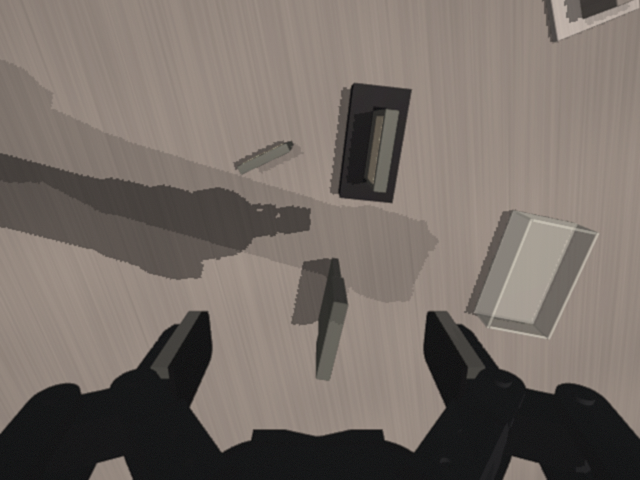

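The wrist view shows the rack with the middle holder at (385,150). Its card faces left, which is towards the robot (world −x), so it needs no half turn for the lip. The small holder is at (265,157) and the large one at (332,320). Next is the pin.

Request:
{"fn": "move_arm", "kwargs": {
  "increments": [
    [[0.104,-0.019,0],[0,0,-0.0105]],
    [[0.207,-0.039,0],[0,0,-0.021]],
    [[0.31,-0.058,0],[0,0,-0.0315]],
    [[0.414,-0.077,0],[0,0,-0.042]],
    [[0.517,-0.097,0],[0,0,-0.0525]],
    [[0.62,-0.12,0],[0,0,-0.063]],
    [[0.72,-0.14,0],[0,0,-0.0735]],
    [[0.82,-0.155,0],[0,0,-0.084]]
  ]
}}

```text
t: 3.98
tool_pos: [0.4006, 0.0394, 0.4013]
tool_rot: [0.001, 0.573, 0.819, 0.0]
force: [1.1, 0.3, -0.3]
opening: 0.0855
grip_force: 0.0
```

```bash
python3 - <<'E'
from h import *
np.set_printoptions(precision=4,suppress=True)
where()
c=cam("wrist"); save(c,"w2.png")
for l,z in [("pin",.044),("pin_block",0),("bay",.05),("pin_seat",.048)]:
    print(l,[(np.round(d["uv"],1),round(d["score"],2),atz(c,d["uv"],z)) for d in spotter.tip_of(l,"wrist")[:4]])
print(spotter.search_frame("pin","wrist"))
go(.418,.17,.34,110)
E
```

```text
t 3.9833 pos [0.4006 0.0394 0.4013] yaw 110.04 zax [ 0.0009 -0.0006 -1.    ] q [ 0.48 -0.08 -0.64  2.13 -0.05  1.08  0.21] F [ 1.06  0.29 -0.32] op 0.08551900098596245 0.0
pin [(array([427.8,   2.4]), 0.24, array([0.4241, 0.2223, 0.044 ]))]
pin_block [(array([427. ,   0.4]), 0.95, array([0.4297, 0.2379, 0.    ]))]
bay []
pin_seat []
[{'extent': [435.7, 174.8, 596.2, 420.7], 'score': 0.6}]
go [0.2974 0.1525 0.1523] [-0.      0.     -0.0003] rows 3.5232471839345507 0.015068223889893545
```

Request:
{"fn": "move_arm", "kwargs": {
  "increments": [
    [[0.075,0.038,0.038],[0,0,0]],
    [[0.15,0.076,0.076],[0,0,0]],
    [[0.22,0.115,0.115],[0,0,0]],
    [[0.28,0.153,0.152],[0,0,0]],
    [[0.28,0.153,0.152],[0,0,0]]
  ]
}}

```text
t: 4.7
tool_pos: [0.4198, 0.1685, 0.3379]
tool_rot: [-0.003, 0.571, 0.821, 0.001]
force: [-0.2, -0.4, 0.1]
opening: 0.0851
grip_force: 0.0
```

```bash
python3 - <<'E'
from h import *
np.set_printoptions(precision=4,suppress=True)
where()
c=cam("wrist"); save(c,"w2.png")
for l,z in [("pin",.044),("pin_block",0),("bay",.05),("pin_seat",.048)]:
    print(l,[(np.round(d["uv"],1),round(d["score"],2),atz(c,d["uv"],z)) for d in spotter.tip_of(l,"wrist")[:4]])
print(spotter.search_frame("pin","wrist")); print(proj(c,(.428,.232,.088)))
E
```

```text
t 4.7 pos [0.4198 0.1685 0.3379] yaw 110.31 zax [-0.0043  0.0045 -1.    ] q [ 0.29  0.16 -0.8   2.09  0.13  0.95 -0.23] F [-0.16 -0.41  0.09] op 0.08511533002712865 0.0
pin [(array([367.8, 150.3]), 0.82, array([0.4309, 0.2371, 0.044 ]))]
pin_block [(array([358.1, 145. ]), 0.61, array([0.4285, 0.2371, 0.    ]))]
bay []
pin_seat [(array([366.9, 150.9]), 0.49, array([0.4299, 0.2366, 0.048 ]))]
[{'extent': [349.2, 137.6, 390.1, 164.7], 'score': 0.62}]
[369.322  162.6996]
```

View pics/w2.png

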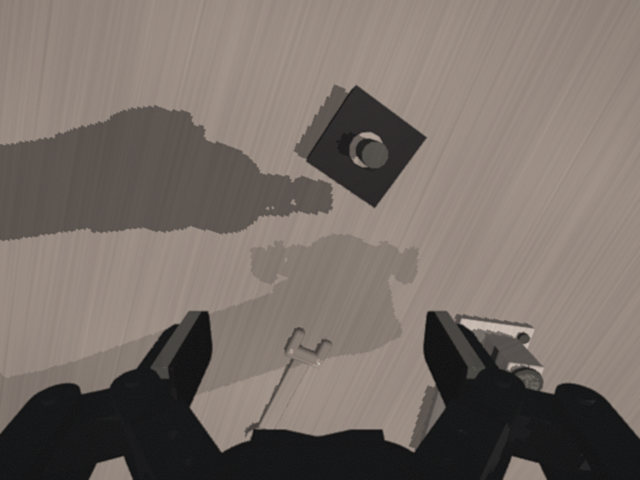

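The wrist view shows the block top with its centre near (366,148), the knob top at (374,153) and the flange ring at (366,148). The rail's pivot end is at (510,350).

```bash
python3 - <<'E'
from h import *
np.set_printoptions(precision=4,suppress=True)
c=cam("wrist")
for n,uv,z in [("knob",(373.5,153.5),.088),("c1",(356,86),.044),("c2",(426,137),.044),("c3",(375,207),.044),("c4",(306,160),.044)]: print(n,atz(c,uv,z))
print(np.mean([atz(c,u,.044) for u in [(356,86),(426,137),(375,207),(306,160)]],0))
go(.431,.20,.28,103)
E
```

```text
knob [0.431  0.2313 0.088 ]
c1 [0.4107 0.2664 0.044 ]
c2 [0.4683 0.2525 0.044 ]
c3 [0.4543 0.1947 0.044 ]
c4 [0.3955 0.2095 0.044 ]
[0.4322 0.2308 0.044 ]
go [0.0757 0.0559 0.1517] [0.0001 0.0002 0.0193] rows 1.7121999387258044 0.9690784489176372
```

Request:
{"fn": "move_arm", "kwargs": {
  "increments": [
    [[0.038,0.028,0.075],[0,0,0.01]],
    [[0.075,0.056,0.15],[0,0,0.0193]],
    [[0.075,0.056,0.15],[0,0,0.0193]],
    [[0.075,0.056,0.15],[0,0,0.0193]]
  ]
}}

```text
t: 5.38
tool_pos: [0.4297, 0.2012, 0.2788]
tool_rot: [-0.001, 0.62, 0.784, -0.002]
force: [0.2, 0.7, 0.2]
opening: 0.0855
grip_force: 0.0
```

```bash
python3 - <<'E'
from h import *
np.set_printoptions(precision=4,suppress=True)
where()
c=cam("wrist"); save(c,"w3.png")
d=spotter.tip_of("pin","wrist")[0]; print(d,atz(c,d["uv"],.044))
u,v=proj(c,(.431,.231,.088)).astype(int); print(u,v)
u0,v0=max(u-80,0),max(v-80,0)
g=c[0][v0:v0+160,u0:u0+160]; cv2.imwrite("pics/w3c.png",cv2.resize(cv2.cvtColor(g,cv2.COLOR_RGB2BGR),(640,640*g.shape[0]//g.shape[1]))[:600]); print(u0,v0,g.shape)
E
```

```text
t 5.3833 pos [0.4297 0.2012 0.2788] yaw 103.3 zax [-0.0044 -0.001  -1.    ] q [ 0.16  0.31 -0.76  2.08  0.28  0.85 -0.53] F [0.18 0.72 0.21] op 0.08551182030825734 0.0
{'uv': [334.6, 203.8], 'score': 0.96} [0.4304 0.2367 0.044 ]
336 237
256 157 (160, 160, 3)
```

View pics/w3c.png

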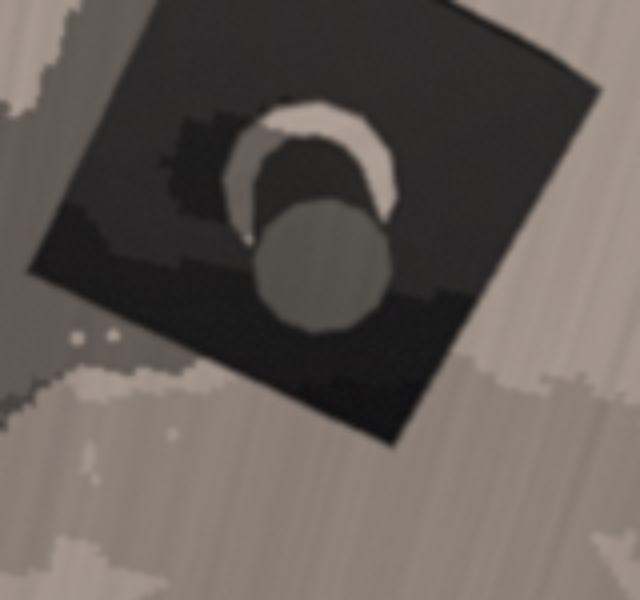

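The crop shows the knob top centred at crop (323,265), which is pixel (336.8,223.3). The flange is centred at crop (310,188), which is pixel (333.6,204). The block corners are visible too.

```bash
python3 - <<'E'
from h import *
np.set_printoptions(precision=4,suppress=True)
where()
c=cam("wrist"); s=cam("scene"); t=cam("top")
print("knob",atz(c,(336.75,223.25),.088),"flange",atz(c,(333.6,204),.048))
for n,u in [("cR",(600,90)),("cB",(393,446)),("cL",(30,270))]: print(n,atz(c,(256+u[0]/4,157+u[1]/4),.044))
ds=spotter.tip_of("pin","scene"),spotter.tip_of("pin","top"); print(ds)
print([proj(k,(.431,.235,.088)) for k in (s,t)])
print(spotter.tip_of("bay","top")[:2],spotter.tip_of("pin_seat","top")[:2])
E
```

```text
t 5.4833 pos [0.4308 0.201  0.2812] yaw 103.19 zax [ 0.0015 -0.0006 -1.    ] q [ 0.16  0.31 -0.76  2.08  0.28  0.85 -0.53] F [ 0.78 -1.56  0.49] op 0.08552202915382352 0.0
knob [0.4319 0.2367 0.088 ] flange [0.4322 0.2367 0.048 ]
cR [0.4685 0.2585 0.044 ]
cB [0.4542 0.2002 0.044 ]
cL [0.396  0.2148 0.044 ]
([{'uv': [461.4, 254.9], 'score': 0.63}, {'uv': [319.6, 276.0], 'score': 0.44}], [])
[array([462.8627, 241.1311]), array([213.4874, 274.9632])]
[{'uv': [308.1, 193.6], 'score': 0.65}] [{'uv': [363.8, 181.0], 'score': 0.97}]
```

```bash
cat >> h.py <<'E'
def wcam(n=5):
    P=[];Q=[]
    for i in range(n):
        s=r.observe(); c=vision.read_camera("wrist"); P.append(s["tool_pos"]); Q.append(Rq(s["tool_rot"]))
    T=np.eye(4); T[:3,:3]=R.from_matrix(Q).mean().as_matrix(); T[:3,3]=np.mean(P,0)
    print("avg pos",T[:3,3].round(4),"std",np.std(P,0).round(4),"z",T[:3,2].round(4),"yaw",np.degrees(np.arctan2(T[1,0],T[0,0])).round(2))
    T=T@np.array(c["T_tool_cam"]); return c["img"],np.array(c["intrinsics"]),T[:3,3],T[:3,:3]
E
python3 - <<'E'
from h import *
np.set_printoptions(precision=4,suppress=True)
c=wcam(8)
print("knob",atz(c,(336.75,223.25),.088),"flange",atz(c,(333.6,204),.048))
C=[atz(c,(256+u[0]/4,157+u[1]/4),.044) for u in [(600,90),(393,446),(30,270)]]; print(C,(C[0]+C[2])/2)
print(spotter.tip_of("pin","wrist"))
go(.432,.2355,.28,103)
E
```

```text
avg pos [0.4304 0.2016 0.2805] std [0.0001 0.0001 0.0003] z [ 0.0007 -0.0001 -1.    ] yaw 103.21
knob [0.4313 0.2375 0.088 ] flange [0.4316 0.2375 0.048 ]
[array([0.4677, 0.2593, 0.044 ]), array([0.4536, 0.2012, 0.044 ]), array([0.3955, 0.2157, 0.044 ])] [0.4316 0.2375 0.044 ]
[{'uv': [329.5, 203.0], 'score': 0.93}]
go [0.081  0.0234 0.0003] [-0.     -0.      0.0006] rows 0.808792869529617 0.03223847722397059
```

```bash
python3 -c "
from h import *
go(.4315,.2375,.225,103)"
```

```text
go [0.0861 0.0234 0.1378] [-0.     -0.      0.0006] rows 1.5750957025353611 0.03223847722397059
```

Request:
{"fn": "move_arm", "kwargs": {
  "increments": [
    [[0.086,0.0234,0],[0,0,0]],
    [[0.086,0.0234,0.07],[0,0,0]],
    [[0.086,0.0234,0.138],[0,0,0]],
    [[0.086,0.0234,0.138],[0,0,0]],
    [[0.086,0.0234,0.138],[0,0,0]]
  ]
}}

```text
t: 6.7
tool_pos: [0.4307, 0.2369, 0.2238]
tool_rot: [-0.001, 0.621, 0.784, -0.002]
force: [-0.1, 0.2, 0.7]
opening: 0.0856
grip_force: 0.0
```

Request:
{"fn": "move_arm", "kwargs": {
  "increments": [
    [[0,0,0],[0,0,0]],
    [[0,0,0],[0,0,0]],
    [[0,0,0],[0,0,0]],
    [[0,0,0],[0,0,0]],
    [[0,0,0],[0,0,0]],
    [[0,0,0],[0,0,0]],
    [[0,0,0],[0,0,0]],
    [[0,0,0],[0,0,0]]
  ],
  "grip": 1,
  "grip_force": 40
}}

```text
t: 7.37
tool_pos: [0.4317, 0.2374, 0.2257]
tool_rot: [0.0, 0.621, 0.784, -0.0]
force: [-1.1, -0.8, 5.2]
opening: 0.015
grip_force: 38.9
```

```bash
python3 -c "
from h import *
where()
c=wcam(3); where()"
```

```text
t 7.3667 pos [0.4317 0.2374 0.2257] yaw 103.21 zax [ 4.e-04 -6.e-04 -1.e+00] q [ 0.03  0.44 -0.71  2.07  0.41  0.77 -0.69] F [-1.06 -0.82  5.18] op 0.014964991841278221 38.893606066703796
avg pos [0.4317 0.2374 0.2257] std [0. 0. 0.] z [ 3.e-04 -7.e-04 -1.e+00] yaw 103.21
t 7.5167 pos [0.4317 0.2374 0.2257] yaw 103.21 zax [ 3.e-04 -7.e-04 -1.e+00] q [ 0.03  0.44 -0.71  2.07  0.41  0.77 -0.69] F [-2.41 -1.32  6.51] op 0.014865018252362958 38.895660638809204
```

```bash
python3 -c "
from h import *
go(.4317,.2374,.345,103);go(.55,.03,.345,103);go(.675,-.19,.345,103)"
```

```text
go [-0.0003 -0.     -0.2983] [0.     0.0001 0.0006] rows 2.8613024133842853 0.03039443228572126
go [-0.5727  0.1694 -0.2978] [0.     0.0001 0.0006] rows 6.401626935614478 0.03039443228572126
go [-1.1796  0.3479 -0.2973] [0.     0.0001 0.0006] rows 12.136595774561785 0.03039443228572126
```

Request:
{"fn": "move_arm", "kwargs": {
  "increments": [
    [[0,0,-0.1],[0,0,0]],
    [[0,0,-0.2],[0,0,0]],
    [[-0.02,0.005,-0.298],[0,0,0]],
    [[-0.12,0.034,-0.298],[0,0,0]],
    [[-0.22,0.064,-0.298],[0,0,0]],
    [[-0.32,0.094,-0.298],[0,0,0]],
    [[-0.42,0.124,-0.298],[0,0,0]],
    [[-0.52,0.153,-0.298],[0,0,0]]
  ]
}}

```text
t: 8.18
tool_pos: [0.539, 0.0472, 0.3441]
tool_rot: [0.0, 0.621, 0.784, -0.0]
force: [1.4, 0.4, -0.5]
opening: 0.015
grip_force: 40.0
```

```bash
python3 -c "
from h import *
where();go(.675,-.19,.345,103)"
```

```text
t 8.1833 pos [0.539  0.0472 0.3441] yaw 103.24 zax [ 4.e-04 -5.e-04 -1.e+00] q [ 0.43  0.32 -0.68  1.89  0.24  1.01 -0.13] F [ 1.43  0.43 -0.55] op 0.014955082016711297 40.020931363105774
go [-0.6551  0.1952 -0.0017] [0.     0.0001 0.0007] rows 6.5565529958613755 0.03343514662868726
```

Request:
{"fn": "move_arm", "kwargs": {
  "increments": [
    [[-0.1,0.03,0],[0,0,0]],
    [[-0.2,0.06,0],[0,0,0]],
    [[-0.3,0.09,0],[0,0,0]],
    [[-0.4,0.12,0],[0,0,0]],
    [[-0.5,0.15,0],[0,0,0]],
    [[-0.6,0.18,0],[0,0,0]],
    [[-0.63,0.19,0],[0,0,0]],
    [[-0.63,0.19,0],[0,0,0]]
  ]
}}

```text
t: 8.85
tool_pos: [0.6707, -0.1865, 0.3426]
tool_rot: [0.001, 0.625, 0.781, -0.001]
force: [0.2, -0.7, -1.5]
opening: 0.0147
grip_force: 40.0
```

```bash
python3 - <<'E'
from h import *
np.set_printoptions(precision=4,suppress=True)
where(); vision.read_camera("wrist"); vision.read_camera("wrist")
c=wcam(4); save(c,"w4.png"); np.save("c4.npy",np.array(list(c[1:]),dtype=object),allow_pickle=True)
for l,z in [("pin_seat",.048),("bay",.05),("rail",0)]:
    print(l,[(np.round(d["uv"],1),round(d["score"],2),atz(c,d["uv"],z)) for d in spotter.tip_of(l,"wrist")[:4]])
E
```

```text
t 8.85 pos [ 0.6707 -0.1865  0.3426] yaw 102.66 zax [-0.0002 -0.0033 -1.    ] q [ 0.6   0.59 -0.54  1.5   0.32  1.14  0.21] F [ 0.16 -0.72 -1.52] op 0.014724215769993106 40.00072717666626
avg pos [ 0.6699 -0.1772  0.3435] std [0.     0.0014 0.0004] z [-0.0013  0.0018 -1.    ] yaw 103.32Traceback (most recent call last):
  File "<stdin>", line 4, in <module>
ValueError: could not broadcast input array from shape (3,3) into shape (3,)
```

View pics/w4.png

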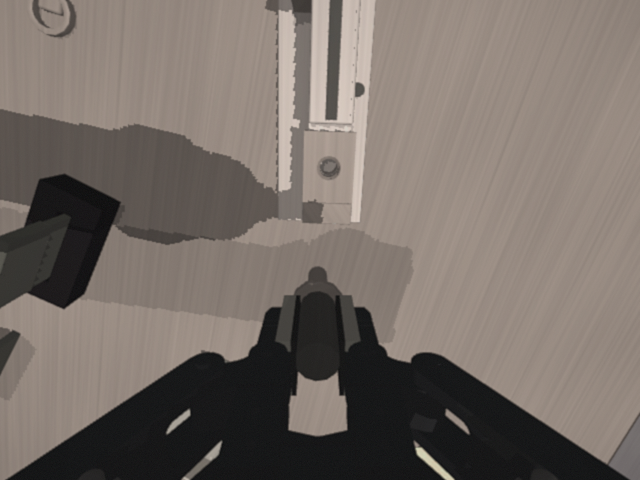

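The wrist view shows the pin straight in the fingers with its tip at (318,270). The fork hole is at (329.5,167) and the bar end at (330,127). The bay is off the top of the frame.

```bash
python3 - <<'E'
from h import *
np.set_printoptions(precision=4,suppress=True)
c=wcam(5); save(c,"w5.png")
g=cv2.cvtColor(c[0],cv2.COLOR_RGB2GRAY)[140:195,305:355]; m=(g<110).astype(np.uint8)
n,l,st,ce=cv2.connectedComponentsWithStats(m); print([(st[i].tolist(),ce[i]+[305,140]) for i in range(1,n) if st[i][4]>60])
for l,z in [("pin_seat",.048),("bay",.05),("rail",0)]:
    print(l,[(np.round(d["uv"],1),round(d["score"],2),atz(c,d["uv"],z)) for d in spotter.tip_of(l,"wrist")[:4]])
print(atz(c,(329.5,167),.048))
s=np.mean([r.observe()["tool_pos"]],0); print("tip expect",proj(c,s+[0,0,-.1817-.034]),proj(c,s+[0,0,-.1817]), proj(c,s+[0,0,-.1817+.044]))
E
```

```text
avg pos [ 0.67   -0.1768  0.3444] std [0.0001 0.0006 0.0001] z [-0.0001  0.0005 -1.    ] yaw 103.38
[([15, 14, 20, 22, 225], array([329.7022, 164.2933]))]
pin_seat [(array([324.5, 161.9]), 0.65, array([ 0.6633, -0.1262,  0.048 ]))]
bay []
rail []
[ 0.6676 -0.1288  0.048 ]
tip expect [316.5735 277.0043] [316.3931 307.3201] [316.0236 369.3802]
```

```bash
python3 - <<'E'
from h import *
c=cam("wrist"); S=atz(c,(329.9,165),.048); print(S)
go(S[0]+.03*.225,S[1]-.03*.974,.285,102)
E
```

```text
[ 0.66783686 -0.12948244  0.048     ]
go [0.0464 0.0222 0.1482] [-0.      0.      0.0034] rows 1.5044771633337646 0.17044023086530047
```

Request:
{"fn": "move_arm", "kwargs": {
  "increments": [
    [[0.024,0.0111,0.074],[0,0,0.0034]],
    [[0.046,0.0222,0.148],[0,0,0.0034]],
    [[0.046,0.0222,0.148],[0,0,0.0034]],
    [[0.046,0.0222,0.148],[0,0,0.0034]],
    [[0.046,0.0222,0.148],[0,0,0.0034]],
    [[0.046,0.0222,0.148],[0,0,0.0034]]
  ]
}}

```text
t: 10.1
tool_pos: [0.6756, -0.16, 0.2874]
tool_rot: [0.002, 0.63, 0.777, 0.001]
force: [0.0, -0.3, -0.1]
opening: 0.0147
grip_force: 40.0
```

```bash
python3 - <<'E'
from h import *
np.set_printoptions(precision=4,suppress=True)
vision.read_camera("wrist");vision.read_camera("wrist")
c=wcam(5); save(c,"w6.png")
x,y,w,h=240,90,160,150
k=cv2.resize(c[0][y:y+h*2,x:x+w],None,fx=2.8,fy=2.8,interpolation=cv2.INTER_CUBIC)[:600]; cv2.imwrite("pics/w6c.png",k[:,:,::-1])
s=r.observe()["tool_pos"]; print("tip expect",proj(c,s+[0,0,-.1817-.034]),proj(c,s+[0,0,-.1817]),"seat exp",proj(c,(.6678,-.1295,.048)),[d["uv"] for d in spotter.tip_of("pin_seat","wrist")])
E
```

```text
avg pos [ 0.6752 -0.1596  0.2867] std [0.0002 0.0002 0.0005] z [ 0.0026 -0.001  -1.    ] yaw 101.94
tip expect [315.6173 271.3895] [315.4303 300.7534] seat exp [314.4369 207.405 ] [[309.7, 201.7]]
```

View pics/w6c.png

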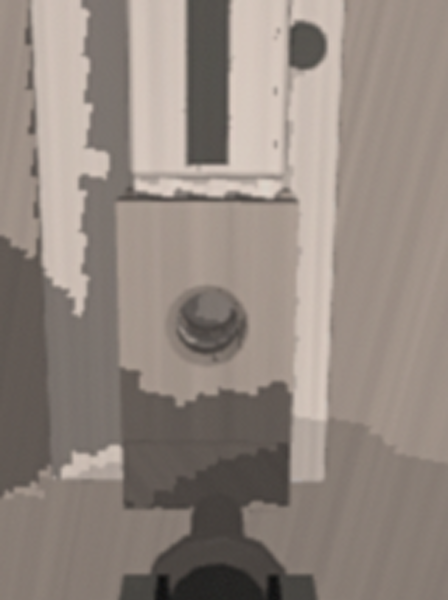

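The crop shows the hole rim centred at crop (206,324), pixel (313.6,205.7). The ear edges are parallel to the image columns, so the rail's yaw is about 102°. The pin tip's apex is at (317.5,266.8), about 2 px right of the model. That is a camera bias of roughly 1.2 mm along tool y.

```bash
python3 - <<'E'
from h import *
np.set_printoptions(precision=4,suppress=True)
c=wcam(4); S=atz(c,(313.6,205.7),.048); print(S)
T=atz(c,(317.6,271.4),.2867-.2157); print("tip seen",T, "tcp",r.observe()["tool_pos"])
b=T[:2]-np.array([.6752,-.1596]); print("bias",b)
S2=S[:2]-b; print(S2); go(S2[0],S2[1],.285,102); go(S2[0],S2[1],.268,102)
E
```

```text
avg pos [ 0.6747 -0.1589  0.2852] std [0.     0.0001 0.0001] z [ 0.0002 -0.0001 -1.    ] yaw 101.99
[ 0.666  -0.1274  0.048 ]
tip seen [ 0.6745 -0.157   0.071 ] tcp [ 0.6746 -0.1588  0.2849]
bias [-0.0007  0.0026]
[ 0.6666 -0.13  ]
go [ 0.0746 -0.0046 -0.0002] [-0. -0.  0.] rows 0.7172468601968659 0.0014234408153154874
go [ 0.0746 -0.0046  0.0423] [-0. -0.  0.] rows 0.8241470630405833 0.0014234408153154874
```

Request:
{"fn": "move_arm", "kwargs": {
  "increments": [
    [[0.04,-0.003,0],[0,0,0]],
    [[0.0765,-0.0063,0.01],[0,0,0]],
    [[0.0765,-0.0063,0.02],[0,0,0]],
    [[0.0765,-0.0063,0.03],[0,0,0]],
    [[0.0765,-0.0063,0.03],[0,0,0]],
    [[0.0765,-0.0063,0.03],[0,0,0]]
  ]
}}

```text
t: 11.2
tool_pos: [0.6656, -0.13, 0.2722]
tool_rot: [-0.0, 0.629, 0.777, -0.001]
force: [1.0, 0.0, -0.8]
opening: 0.0148
grip_force: 40.0
```

```bash
python3 - <<'E'
from h import *
np.set_printoptions(precision=4,suppress=True)
vision.read_camera("wrist");vision.read_camera("wrist")
c=wcam(4); save(c,"w7.png"); where()
x,y=240,140
k=cv2.resize(c[0][y:y+200,x:x+160],None,fx=3,fy=3,interpolation=cv2.INTER_CUBIC); cv2.imwrite("pics/w7c.png",k[:,:,::-1])
go(.6662,-.1289,.262,102)
E
```

```text
avg pos [ 0.666  -0.1303  0.2731] std [0.     0.0001 0.0001] z [ 0.0004 -0.0005 -1.    ] yaw 101.93
t 11.5 pos [ 0.666  -0.13    0.2732] yaw 101.95 zax [ 0.0005 -0.0002 -1.    ] q [ 0.52  0.63 -0.53  1.6   0.36  1.01  0.09] F [-0.63  0.38 -0.68] op 0.015030223578939557 39.96513247489929
go [0.0026 0.0011 0.0281] [ 0.0001  0.0001 -0.0001] rows 0.27095574257520894 0.008361375907460222
```

View pics/w7c.png

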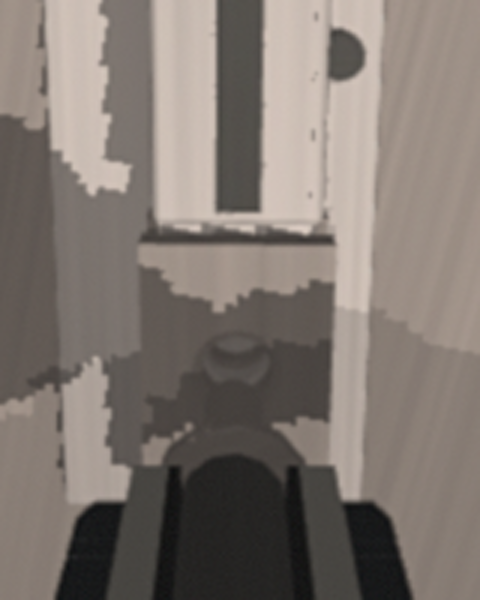

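The crop shows the tip just short of the hole. The hole is about 1 mm further along tool x and 0.4 mm further along tool y, which agrees with the computed shift. Descending now.

Request:
{"fn": "move_arm", "kwargs": {
  "increments": [
    [[0.0026,0.001,0],[0,0,0]],
    [[0.0026,0.001,0.015],[0,0,0]],
    [[0.0026,0.001,0.03],[0,0,0]],
    [[0.0026,0.001,0.045],[0,0,0]],
    [[0.0026,0.001,0.06],[0,0,0]],
    [[0.0026,0.001,0.06],[0,0,0]]
  ]
}}

```text
t: 12.0
tool_pos: [0.6655, -0.1285, 0.2469]
tool_rot: [-0.001, 0.629, 0.777, -0.0]
force: [0.6, -0.5, -0.6]
opening: 0.0149
grip_force: 39.9
```

```bash
python3 -c "
from h import *
vision.read_camera('wrist');where();go(.6662,-.1289,.2297,102)"
```

```text
t 12.05 pos [ 0.6656 -0.1285  0.2476] yaw 101.99 zax [-1.8e-03  3.0e-04 -1.0e+00] q [ 0.51  0.66 -0.52  1.61  0.38  0.97  0.08] F [-0.18 -0.94  0.08] op 0.014965878466999401 39.952250719070435
go [-0.0014  0.0013  0.0448] [-0.0003 -0.0001 -0.    ] rows 0.4298041592911858 0.014473859074708476
```

Request:
{"fn": "move_arm", "kwargs": {
  "increments": [
    [[0,0,0.015],[0,0,0]],
    [[0,0,0.03],[0,0,0]],
    [[0,0,0.04],[0,0,0]],
    [[0,0,0.045],[0,0,0]],
    [[0,0,0.048],[0,0,0]],
    [[0,0,0.051],[0,0,0]],
    [[0,0,0.051],[0,0,0]]
  ]
}}

```text
t: 12.63
tool_pos: [0.6658, -0.1283, 0.2298]
tool_rot: [-0.0, 0.629, 0.777, -0.001]
force: [-3.6, 0.3, 5.3]
opening: 0.0146
grip_force: 40.7
```

```bash
python3 -c "
from h import *
where();vision.read_camera('wrist');where();go(.6662,-.1289,.2297,102)"
```

```text
t 12.6333 pos [ 0.6658 -0.1283  0.2298] yaw 101.99 zax [-1.7e-03 -5.0e-04 -1.0e+00] q [ 0.5   0.68 -0.51  1.62  0.39  0.95  0.07] F [-3.61  0.28  5.33] op 0.014567902077984078 40.666658878326416
t 12.6833 pos [ 0.6658 -0.1283  0.2298] yaw 101.99 zax [-1.6e-03 -5.0e-04 -1.0e+00] q [ 0.5   0.68 -0.51  1.62  0.39  0.95  0.07] F [-3.54 -0.32  5.23] op 0.01495624259978451 40.6624299287796
go [-0.0018  0.0007  0.0003] [-0.0003  0.     -0.    ] rows 0.018744997369095257 0.013155899050948777
```

Request:
{"fn": "move_arm", "kwargs": {
  "increments": [
    [[0,0,0],[0,0,0]],
    [[0,0,0],[0,0,0]],
    [[0,0,0],[0,0,0]],
    [[0,0,0],[0,0,0]],
    [[0,0,0],[0,0,0]],
    [[0,0,-0.05],[0,0,0]],
    [[0,0,-0.15],[0,0,0]],
    [[0,0,-0.25],[0,0,0]]
  ],
  "grip": 0
}}

```text
t: 13.35
tool_pos: [0.6649, -0.1285, 0.327]
tool_rot: [-0.003, 0.629, 0.777, -0.001]
force: [1.8, -0.8, 0.8]
opening: 0.0852
grip_force: 0.0
```

```bash
python3 - <<'E'
from h import *
np.set_printoptions(precision=4,suppress=True)
where()
# view bay from TCP 60mm back along -rail y: bay est = seat + (-.020, .145) in rail frame
a=np.radians(12); B=np.array([.6662,-.1289])+(-.02)*np.array([np.cos(a),np.sin(a)])+.145*np.array([-np.sin(a),np.cos(a)]); print("bay",B)
go(B[0]+.04*np.sin(a),B[1]-.04*np.cos(a),.33,102)
go(.46,-.29,.33,75)
E
```

```text
t 13.35 pos [ 0.6649 -0.1285  0.327 ] yaw 102.01 zax [-0.0055  0.0013 -1.    ] q [ 0.53  0.57 -0.55  1.57  0.32  1.1   0.11] F [ 1.8  -0.78  0.76] op 0.08515334994266564 0.0
bay [0.6165 0.0088]
go [ 0.2608 -0.047  -0.0067] [-0.0008 -0.0004  0.    ] rows 2.5425739924933395 0.045488393114099634
go [-0.2884 -0.585  -0.0053] [-0.0009 -0.0002  0.075 ] rows 6.256933737276257 3.772291129797478
```

Request:
{"fn": "move_arm", "kwargs": {
  "increments": [
    [[0.09,-0.016,0],[0,0,0]],
    [[0.18,-0.032,0],[0,0,0]],
    [[0.26,-0.047,0],[0,0,0]],
    [[0.26,-0.047,0],[0,0,0]],
    [[0.26,-0.047,0],[0,0,0]]
  ]
}}

```text
t: 13.77
tool_pos: [0.6252, -0.0266, 0.3291]
tool_rot: [-0.0, 0.627, 0.779, 0.001]
force: [0.0, 0.2, -0.9]
opening: 0.0857
grip_force: 0.0
```

```bash
python3 - <<'E'
from h import *
np.set_printoptions(precision=4,suppress=True)
vision.read_camera("wrist");vision.read_camera("wrist");vision.read_camera("wrist")
c=wcam(4); save(c,"w8.png"); import pickle; pickle.dump(c,open("c8.pkl","wb"))
for l,z in [("bay",.05),("pin",.048),("pin_seat",.048),("rail",0)]:
    print(l,[(np.round(d["uv"],1),round(d["score"],2),atz(c,d["uv"],z)) for d in spotter.tip_of(l,"wrist")[:4]])
a=np.radians(12); ex=np.array([np.cos(a),np.sin(a),0]); ey=np.array([-np.sin(a),np.cos(a),0]); B=np.array([.6165,.0088,.05])
g=cv2.cvtColor(c[0],cv2.COLOR_RGB2GRAY)
# rectified plane at bay mouth: 0.5mm/px, columns rail x -40..40, rows rail y +60..-60
def rect(z,x0,x1,y0,y1,sc):
    P=[(x,y) for x,y in ((x0,y1),(x1,y1),(x1,y0),(x0,y0))]
    src=np.float32([proj(c,B+ex*x+ey*y+[0,0,z-.05]) for x,y in P]); W,H=int((x1-x0)/sc),int((y1-y0)/sc)
    return cv2.warpPerspective(c[0],cv2.getPerspectiveTransform(src,np.float32([(0,0),(W,0),(W,H),(0,H)])),(W,H))
k=rect(.054,-.05,.05,-.06,.06,.0002); cv2.imwrite("pics/w8r.png",k[:,:,::-1]); print(k.shape)
kg=cv2.cvtColor(k,cv2.COLOR_RGB2GRAY)
print("x profile y=0 (mm -30..30):",[(int(x),int(kg[280:320,int((x+50)*5)].mean())) for x in np.arange(-30,31,1)])
E
```

```text
avg pos [ 0.6264 -0.0326  0.3283] std [0.     0.0002 0.0001] z [-0.0001 -0.0009 -1.    ] yaw 101.82
bay [(array([318.6, 175.7]), 0.72, array([0.6184, 0.01  , 0.05  ]))]
pin [(array([343.1, 360.3]), 0.89, array([ 0.6675, -0.1293,  0.048 ]))]
pin_seat [(array([335.8, 355.9]), 0.86, array([ 0.661 , -0.1264,  0.048 ]))]
rail []
(600, 500, 3)
x profile y=0 (mm -30..30): [(-30, 142), (-29, 141), (-28, 140), (-27, 140), (-26, 141), (-25, 142), (-24, 140), (-23, 126), (-22, 94), (-21, 85), (-20, 86), (-19, 87), (-18, 88), (-17, 85), (-16, 82), (-15, 96), (-14, 115), (-13, 116), (-12, 117), (-11, 116), (-10, 116), (-9, 115), (-8, 114), (-7, 115), (-6, 114), (-5, 114), (-4, 121), (-3, 121), (-2, 70), (-1, 34), (0, 29), (1, 24), (2, 22), (3, 22), (4, 22), (5, 43), (6, 81), (7, 133), (8, 181), (9, 191), (10, 187), (11, 182), (12, 181), (13, 182), (14, 183), (15, 183), (16, 185), (17, 174), (18, 104), (19, 73), (20, 76), (21, 76), (22, 77), (23, 76), (24, 75), (25, 96), (26, 169), (27, 188), (28, 188), (29, 190), (30, 190)]
```

```bash
python3 - <<'E'
from h import *
import pickle
np.set_printoptions(precision=2,suppress=True)
c=pickle.load(open("c8.pkl","rb")); g=cv2.GaussianBlur(cv2.cvtColor(c[0],cv2.COLOR_RGB2GRAY),(3,3),0).astype(float)
a=np.radians(12); ex=np.array([np.cos(a),np.sin(a),0]); ey=np.array([-np.sin(a),np.cos(a),0]); B=np.array([.6165,.0088,0])
def samp(x,y,z): 
    u=proj(c,B+ex*x/1e3+ey*y/1e3+[0,0,z/1e3]).astype(np.float32)
    return float(cv2.remap(g.astype(np.float32),u[:1].reshape(1,1),u[1:].reshape(1,1),cv2.INTER_LINEAR)[0,0])
def edges(ps,vals,th=14):
    d=np.gradient(vals); o=[]
    for i in range(1,len(d)-1):
        if abs(d[i])>th and abs(d[i])>=abs(d[i-1]) and abs(d[i])>abs(d[i+1]): o.append((float(ps[i]),int(d[i])))
    return o
xs=np.arange(-30,61,.5)
for z,ys in [(54,(50,40,25,10,-10,-25,-40,-60,-80,-100)),(48,(-125,-132,-160))]:
    for y in ys: print(z,y,edges(xs,[samp(x,y,z) for x in xs],9))
ys=np.arange(-60,60,.5)
for x in (-1,1,3): print("y at x",x,edges(ys,[samp(x,y,50) for y in ys],6))
E
```

```text
54 50 [(-16.5, -15), (-14.5, 28), (-4.5, -21), (5.5, -12), (7.5, 29), (18.0, -32), (26.0, 30), (43.5, -17)]
54 40 [(-22.0, -15), (-14.5, 10), (-3.0, 9), (5.5, -13), (7.5, 23), (18.0, -30), (26.0, 28), (43.5, -16)]
54 25 [(-22.0, -14), (-2.0, -24), (7.0, 28), (17.5, -27), (26.0, 27), (43.5, -15)]
54 10 [(-22.5, -10), (-2.0, -24), (7.0, 28), (18.0, -29), (25.5, 28), (43.0, -15)]
54 -10 [(-2.5, -21), (6.5, 23), (17.5, -28), (25.5, 28), (43.0, -14)]
54 -25 [(-2.5, -13), (5.5, 13), (17.5, -16), (25.5, 20), (28.0, 12), (43.0, -12)]
54 -40 [(-17.5, -14), (-15.5, 24), (-12.0, -15), (-8.0, 13), (-5.0, -16), (5.0, -11), (7.0, 10), (17.5, -16), (25.0, 16), (29.0, 15), (43.0, -12)]
54 -60 [(-15.5, 15), (-5.5, -17), (6.5, 19), (17.0, -22), (25.0, 23), (42.5, -10)]
54 -80 [(-17.5, -10), (-15.5, 19), (-5.0, -13), (6.5, 19), (17.0, -23), (24.5, 22), (42.5, -9)]
54 -100 [(-15.5, 12), (-7.5, -16), (6.0, 19), (17.0, -21), (24.5, 22), (42.5, -10)]
48 -125 [(-18.5, -11), (-16.5, 18), (-8.0, -13), (2.5, 9), (43.5, -9)]
48 -132 [(-16.5, 16), (-8.5, -16), (2.5, 9), (43.0, -10)]
48 -160 [(1.5, -9), (13.0, -19), (29.5, 17), (38.0, 12), (43.0, -10)]
y at x -1 [(-39.5, -8), (-27.0, -10), (35.5, 19), (40.5, -10)]
y at x 1 [(-45.0, 6), (-39.5, -8), (-27.0, -11), (34.0, 19), (35.5, 18), (40.5, -9)]
y at x 3 [(-39.5, -7), (-27.0, -11), (33.5, 19), (35.5, 18), (40.5, -10)]
```

```bash
python3 -c "
from h import *
go(.455,-.285,.345,77)"
```

```text
go [-0.5327 -0.55   -0.0414] [-0.     -0.      0.0693] rows 7.355343214815724 3.48495354469333
```

Request:
{"fn": "move_arm", "kwargs": {
  "increments": [
    [[-0.07,-0.072,-0.02],[0,0,0.008]],
    [[-0.14,-0.144,-0.04],[0,0,0.017]],
    [[-0.21,-0.216,-0.041],[0,0,0.026]],
    [[-0.28,-0.288,-0.041],[0,0,0.035]],
    [[-0.35,-0.36,-0.041],[0,0,0.044]],
    [[-0.42,-0.432,-0.041],[0,0,0.053]],
    [[-0.49,-0.504,-0.041],[0,0,0.062]],
    [[-0.533,-0.55,-0.041],[0,0,0.0693]]
  ]
}}

```text
t: 14.98
tool_pos: [0.452, -0.2892, 0.3451]
tool_rot: [0.0, 0.785, 0.62, -0.001]
force: [-0.1, -0.6, 0.3]
opening: 0.0854
grip_force: 0.0
```

```bash
python3 - <<'E'
from h import *
np.set_printoptions(precision=4,suppress=True)
for i in range(4): vision.read_camera("wrist")
c=wcam(4); save(c,"w9.png")
for l,z in [("holder",.01),("label_face",.07),("label_rack",0)]:
    print(l,[(np.round(d["uv"],1),round(d["score"],2),atz(c,d["uv"],z)) for d in spotter.tip_of(l,"wrist")[:4]])
e=[(np.round(d["extent"],1),d["score"]) for d in spotter.search_frame("label_rack","wrist")[:2]]; print(e)
x0,y0,x1,y1=e[0][0].astype(int); x0-=8;y0-=8;x1+=8;y1+=8; k=c[0][max(y0,0):y1,max(x0,0):x1]; s=min(780/k.shape[1],590/k.shape[0]); print(x0,y0,s)
cv2.imwrite("pics/w9c.png",cv2.resize(k,None,fx=s,fy=s,interpolation=cv2.INTER_CUBIC)[:,:,::-1])
# rack/holder contours
g=cv2.cvtColor(k,cv2.COLOR_RGB2GRAY); cl=((g<60)*1).astype(np.uint8)
def rects(m,nm):
    cs,_=cv2.findContours(m,cv2.RETR_EXTERNAL,cv2.CHAIN_APPROX_NONE)
    for q in sorted(cs,key=cv2.contourArea)[::-1][:3]:
        b=cv2.boxPoints(cv2.minAreaRect(q))+[max(x0,0),max(y0,0)]; print(nm,cv2.contourArea(q),b.round(1).tolist())
rects(cl,"dark"); inner=((g>75)&(g<200)).astype(np.uint8); h,w=inner.shape
n,l,st,ce=cv2.connectedComponentsWithStats(inner,connectivity=4)
for i in range(1,n):
    if st[i][4]>80 and st[i][0]>0 and st[i][1]>0 and st[i][0]+st[i][2]<w and st[i][1]+st[i][3]<h: rects((l==i).astype(np.uint8),("in",g[l==i].mean().round(),c[0][max(y0,0):y1,max(x0,0):x1][l==i].mean(0).round()))
E
```

```text
avg pos [ 0.4557 -0.284   0.3452] std [0.0007 0.001  0.    ] z [ 0.0008  0.0006 -1.    ] yaw 77.13
holder [(array([202.5, 187.3]), 0.94, array([ 0.3696, -0.2375,  0.01  ])), (array([283.7, 332.6]), 0.75, array([ 0.4004, -0.3858,  0.01  ])), (array([315.8, 172.8]), 0.56, array([ 0.4635, -0.2468,  0.01  ]))]
label_face [(array([186.6, 192.5]), 0.74, array([ 0.3787, -0.2322,  0.07  ])), (array([283.8, 385.4]), 0.73, array([ 0.4028, -0.3972,  0.07  ])), (array([309. , 183.4]), 0.72, array([ 0.4596, -0.2445,  0.07  ]))]
label_rack [(array([315.2, 172.5]), 0.56, array([ 0.4627, -0.2478,  0.    ]))]
[(array([281.3, 106. , 354.9, 238.7]), 0.89)]
273 98 3.9864864864864864
dark 8245.0 [[279.7, 235.7], [286.2, 104.5], [353.2, 107.8], [346.6, 239.0]]
('in', np.float64(107.0), array([110., 107.,  98.])) 1485.5 [[305.0, 235.4], [309.6, 138.6], [326.7, 139.5], [322.1, 236.2]]
```

```bash
python3 - <<'E'
from h import *
np.set_printoptions(precision=4,suppress=True)
c=wcam(4)
P=[atz(c,u,.09) for u in [[305.0, 235.4], [309.6, 138.6], [326.7, 139.5], [322.1, 236.2]]]; print(P)
L=(P[1]-P[0]+P[2]-P[3])/2; print("len",np.linalg.norm(L),"wid",np.linalg.norm(P[2]-P[1]),np.linalg.norm(P[3]-P[0]),"yaw",np.degrees(np.arctan2(L[1],L[0])),"ctr",np.mean(P,0))
D=[atz(c,u,.03) for u in [[279.7, 235.7], [286.2, 104.5], [353.2, 107.8], [346.6, 239.0]]]; print("rack",np.mean(D,0),np.linalg.norm(D[1]-D[0]),np.linalg.norm(D[2]-D[1]))
g=cv2.GaussianBlur(c[0],(3,3),0).astype(int); u0=P[0]*0
m=np.mean(P,0); d=L/np.linalg.norm(L); n=np.array([d[1],-d[0],0])
for s in (-.02,0,.02):
    print([(k,g[tuple(proj(c,m+d*s+n*k/1e3).astype(int)[::-1])].tolist()) for k in range(-9,8)])
E
```

```text
avg pos [ 0.4555 -0.2842  0.345 ] std [0.0002 0.0002 0.    ] z [ 0.0001  0.0002 -1.    ] yaw 77.13
[array([ 0.4504, -0.2732,  0.09  ]), array([ 0.4669, -0.2161,  0.09  ]), array([ 0.4765, -0.2189,  0.09  ]), array([ 0.4609, -0.2762,  0.09  ])]
len 0.05938961558511513 wid 0.010009829362104173 0.010868323514605817 yaw 74.32440891628127 ctr [ 0.4636 -0.2461  0.09  ]
rack [ 0.4638 -0.2464  0.03  ] 0.0994677006793506 0.04840558612200147
[(-9, [41, 39, 40]), (-8, [41, 39, 39]), (-7, [41, 38, 39]), (-6, [41, 38, 39]), (-5, [54, 50, 48]), (-4, [71, 67, 62]), (-3, [100, 98, 90]), (-2, [110, 108, 99]), (-1, [110, 108, 99]), (0, [109, 108, 99]), (1, [110, 108, 99]), (2, [109, 108, 99]), (3, [111, 109, 99]), (4, [111, 109, 99]), (5, [107, 105, 96]), (6, [90, 88, 81]), (7, [44, 41, 42])]
[(-9, [30, 28, 29]), (-8, [30, 28, 29]), (-7, [29, 28, 29]), (-6, [29, 27, 28]), (-5, [37, 35, 34]), (-4, [86, 82, 74]), (-3, [102, 98, 90]), (-2, [114, 111, 102]), (-1, [113, 110, 101]), (0, [113, 110, 101]), (1, [114, 111, 102]), (2, [113, 111, 102]), (3, [113, 111, 102]), (4, [115, 111, 102]), (5, [113, 110, 101]), (6, [83, 81, 75]), (7, [38, 35, 36])]
[(-9, [33, 31, 32]), (-8, [33, 31, 32]), (-7, [32, 31, 31]), (-6, [33, 31, 30]), (-5, [41, 38, 36]), (-4, [87, 83, 74]), (-3, [109, 106, 97]), (-2, [116, 113, 104]), (-1, [117, 114, 105]), (0, [117, 114, 104]), (1, [117, 114, 105]), (2, [117, 114, 105]), (3, [117, 114, 105]), (4, [118, 114, 105]), (5, [114, 111, 102]), (6, [74, 72, 67]), (7, [37, 35, 36])]
```

```bash
python3 -c "
from h import *
go(.4638,-.2478,.29,74.4);go(.4638,-.2478,.227,74.4)"
```

```text
go [0.0946 0.0002 0.1374] [-0.     -0.      0.0074] rows 1.5998735410217855 0.3732556477125204
go [9.450e-02 2.000e-04 2.949e-01] [-0.     -0.      0.0074] rows 2.9705479377115314 0.3732556477125204
```

Request:
{"fn": "move_arm", "kwargs": {
  "increments": [
    [[0.05,0,0.05],[0,0,0.0074]],
    [[0.0945,0,0.1],[0,0,0.0074]],
    [[0.0945,0,0.15],[0,0,0.0074]],
    [[0.0945,0,0.22],[0,0,0.0074]],
    [[0.0945,0,0.28],[0,0,0.0074]],
    [[0.0945,0,0.295],[0,0,0.0074]],
    [[0.0945,0,0.295],[0,0,0.0074]],
    [[0.0945,0,0.295],[0,0,0.0074]]
  ]
}}

```text
t: 16.45
tool_pos: [0.464, -0.2482, 0.2275]
tool_rot: [0.0, 0.797, 0.604, 0.0]
force: [-0.2, 0.4, 0.1]
opening: 0.0855
grip_force: 0.0
```

Request:
{"fn": "move_arm", "kwargs": {
  "increments": [
    [[0,0,0],[0,0,0]],
    [[0,0,0],[0,0,0]],
    [[0,0,0],[0,0,0]],
    [[0,0,0],[0,0,0]],
    [[0,0,0],[0,0,0]],
    [[0,0,0],[0,0,0]],
    [[0,0,0],[0,0,0]],
    [[0,0,0],[0,0,0]]
  ],
  "grip": 1,
  "grip_force": 60
}}

```text
t: 17.12
tool_pos: [0.4638, -0.2481, 0.2274]
tool_rot: [0.0, 0.797, 0.604, 0.0]
force: [0.3, -0.1, 3.1]
opening: 0.0094
grip_force: 58.9
```

```bash
python3 -c "
from h import *
where(); c=wcam(3); where(); go(.4638,-.2478,.33,74.4); go(.55,-.13,.33,90); go(.618+.03*.2,.0091-.03*.98,.33,101.6)"
```

```text
t 17.1167 pos [ 0.4638 -0.2481  0.2274] yaw 74.38 zax [ 5.e-04 -4.e-04 -1.e+00] q [ 0.78  0.43 -0.42  2.    0.25  0.76 -0.06] F [ 0.29 -0.1   3.07] op 0.00936157516113456 58.88732314109802
avg pos [ 0.4638 -0.2481  0.2274] std [0. 0. 0.] z [ 5.e-04 -4.e-04 -1.e+00] yaw 74.38
t 17.2667 pos [ 0.4639 -0.2481  0.2274] yaw 74.38 zax [ 5.e-04 -5.e-04 -1.e+00] q [ 0.78  0.43 -0.42  2.    0.25  0.76 -0.06] F [-0.59 -0.95  4.19] op 0.009159709455653746 58.9369797706604
go [ 7.000e-04 -2.000e-04 -2.564e-01] [ 0.0001  0.0001 -0.    ] rows 2.459401848087629 0.00592291377462122
go [ 0.3423  0.1281 -0.2564] [ 0.0001  0.0001 -0.0434] rows 4.282683535430369 2.1812559066237753
go [ 0.6562  0.2324 -0.2565] [ 0.0001  0.0001 -0.0756] rows 7.116728730000563 3.801364780602758
```

Request:
{"fn": "move_arm", "kwargs": {
  "increments": [
    [[0,0,-0.09],[0,0,0]],
    [[0,0,-0.18],[0,0,0]],
    [[0.03,0.01,-0.256],[0,0,0]],
    [[0.11,0.04,-0.256],[0,0,-0.013]],
    [[0.2,0.07,-0.256],[0,0,-0.028]],
    [[0.29,0.1,-0.256],[0,0,-0.043]],
    [[0.38,0.14,-0.256],[0,0,-0.058]],
    [[0.47,0.175,-0.256],[0,0,-0.0756]]
  ]
}}

```text
t: 17.93
tool_pos: [0.582, -0.0845, 0.3288]
tool_rot: [-0.0, 0.63, 0.776, -0.0]
force: [0.0, -1.1, -0.9]
opening: 0.009
grip_force: 62.9
```

```bash
python3 -c "
from h import *
where(); go(.618+.06*.201,.0091-.06*.98,.295,101.6)"
```

```text
t 17.9333 pos [ 0.582  -0.0845  0.3288] yaw 101.84 zax [-7.e-04 -2.e-04 -1.e+00] q [ 0.57  0.42 -0.61  1.79  0.27  1.02  0.07] F [ 0.02 -1.08 -0.93] op 0.008983748034717201 62.90199279785156
go [0.0605 0.1355 0.0844] [-0.0001  0.      0.0007] rows 1.6376707567835873 0.03434972849072619
```

Request:
{"fn": "move_arm", "kwargs": {
  "increments": [
    [[0.03,0.068,0.03],[0,0,0.0007]],
    [[0.0605,0.1355,0.06],[0,0,0.0007]],
    [[0.0605,0.1355,0.084],[0,0,0.0007]],
    [[0.0605,0.1355,0.084],[0,0,0.0007]],
    [[0.0605,0.1355,0.084],[0,0,0.0007]]
  ]
}}

```text
t: 18.35
tool_pos: [0.6288, -0.0517, 0.2939]
tool_rot: [-0.002, 0.634, 0.774, -0.002]
force: [0.2, -1.5, -0.7]
opening: 0.0091
grip_force: 62.8
```

```bash
python3 - <<'E'
from h import *
import pickle
np.set_printoptions(precision=4,suppress=True)
for i in range(4): vision.read_camera("wrist")
c=wcam(4); where(); pickle.dump(c,open("c10.pkl","wb")); save(c,"w10.png")
k=cv2.resize(c[0][60:360,160:480],None,fx=2,fy=2,interpolation=cv2.INTER_CUBIC)[:600]
cv2.imwrite("pics/w10c.png",k[:,:,::-1]); print([d["uv"] for d in spotter.tip_of("bay","wrist")])
s=r.observe()["tool_pos"]; print("blade lower edge exp",proj(c,s-[0,0,.2174]))
E
```

```text
avg pos [ 0.6296 -0.0524  0.2966] std [0.0001 0.0003 0.0001] z [ 0.0009 -0.001  -1.    ] yaw 101.24
t 18.75 pos [ 0.6297 -0.0518  0.2965] yaw 101.29 zax [ 0.001  -0.0005 -1.    ] q [ 0.47  0.53 -0.58  1.71  0.34  1.   -0.04] F [ 0.38 -0.4  -1.24] op 0.009279212675646981 62.77946949005127
[[319.7, 151.0]]
blade lower edge exp [317.4433 270.632 ]
```

View pics/w10c.png

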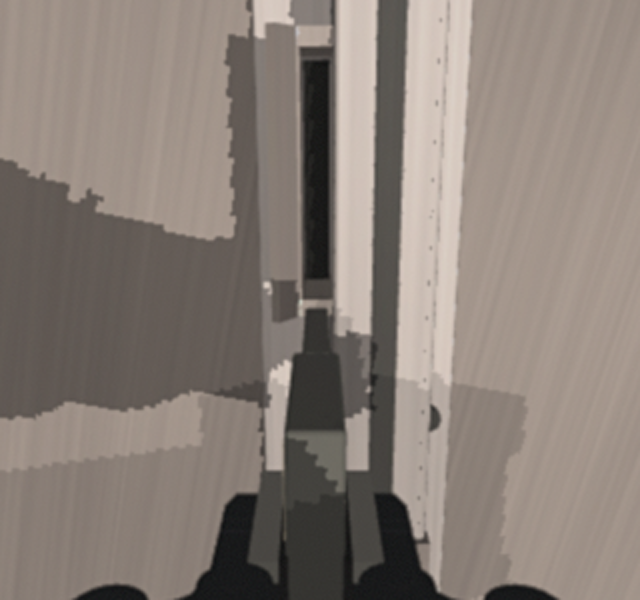

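The crop shows the blade (columns 304–329) lined up with the bay slot (columns 301–332, rows 50–290), and both are parallel to the image columns. The move is straight along tool x.

```bash
python3 - <<'E'
from h import *
import pickle
np.set_printoptions(precision=4,suppress=True)
c=pickle.load(open("c10.pkl","rb"))
tip=atz(c,(318.2,214.5),.0792); f=atz(c,(318.5,86),.05); n=atz(c,(318.5,206),.05)
print(tip,f,n,np.linalg.norm(f-n)); d=c[3][:,0]; ex=np.array([-np.sin(np.radians(101.3-0)),0,0])
t=np.array([np.cos(np.radians(101.3)),np.sin(np.radians(101.3)),0])
print("advance",((f+n)/2-tip)@t+.03)
for row,z in [(100,.05),(190,.05)]:
    g=c[0][row-5:row+5,300:340].mean((0,2)).round().astype(int); print(row,g.tolist())
g=c[0][220:228,300:340].mean((0,2)).round().astype(int); print(g.tolist())
go(.6297-.0118-.0004,-.0521+.0617*.985,.2965,101.3)
E
```

```text
[ 0.624  -0.0205  0.0792] [0.6118 0.0421 0.05  ] [ 0.6247 -0.0227  0.05  ] 0.06609524427459143
advance 0.0607879574205895
100 [122, 124, 123, 122, 122, 122, 122, 127, 143, 133, 87, 69, 47, 33, 31, 29, 28, 26, 26, 26, 26, 25, 24, 27, 56, 85, 87, 112, 158, 189, 205, 205, 203, 202, 199, 196, 194, 194, 195, 196]
190 [124, 125, 124, 124, 123, 123, 124, 124, 129, 139, 128, 85, 58, 40, 33, 35, 30, 26, 26, 25, 25, 25, 23, 27, 53, 82, 96, 130, 168, 193, 199, 198, 197, 194, 191, 189, 189, 190, 191, 192]
[118, 119, 122, 123, 125, 126, 125, 125, 126, 128, 128, 114, 71, 49, 49, 51, 50, 50, 51, 51, 50, 50, 50, 56, 67, 67, 82, 115, 143, 165, 169, 167, 161, 143, 137, 147, 161, 168, 171, 176]
go [ 0.1538 -0.0005 -0.0004] [0.0001 0.0001 0.    ] rows 1.4756385792686169 0.007043174792463675
```

Request:
{"fn": "move_arm", "kwargs": {
  "increments": [
    [[0.076,0,0],[0,0,0]],
    [[0.1525,0,0],[0,0,0]],
    [[0.1525,0,0],[0,0,0]],
    [[0.1525,0,0.02],[0,0,0]],
    [[0.1525,0,0.04],[0,0,0]],
    [[0.1525,0,0.06],[0,0,0]],
    [[0.1525,0,0.08],[0,0,0]],
    [[0.1525,0,0.085],[0,0,0]]
  ]
}}

```text
t: 19.47
tool_pos: [0.6174, 0.0069, 0.2594]
tool_rot: [-0.001, 0.635, 0.773, -0.001]
force: [-0.4, -0.2, -0.9]
opening: 0.0095
grip_force: 62.9
```

```bash
python3 -c "
from h import *
where();vision.read_camera('wrist');where();go(.6178,.009,.2394,101.3)"
```

```text
t 19.4667 pos [0.6174 0.0069 0.2594] yaw 101.23 zax [-2.7e-03 -5.0e-04 -1.0e+00] q [ 0.38  0.56 -0.58  1.76  0.37  0.93 -0.16] F [-0.38 -0.24 -0.86] op 0.009511124913295976 62.93626070022583
t 19.5167 pos [0.6173 0.0073 0.2596] yaw 101.25 zax [-3.1e-03 -4.0e-04 -1.0e+00] q [ 0.38  0.56 -0.58  1.76  0.37  0.94 -0.16] F [-0.28 -0.21 -1.82] op 0.008907140211210599 62.936246395111084
go [0.004  0.0022 0.0505] [-0.0005 -0.     -0.0002] rows 0.48681732355573126 0.026005223570189282
```

Request:
{"fn": "move_arm", "kwargs": {
  "increments": [
    [[0.002,0,0.01],[0,0,0]],
    [[0.002,0,0.02],[0,0,0]],
    [[0.002,0,0.03],[0,0,0]],
    [[0.002,0,0.038],[0,0,0]],
    [[0.002,0,0.044],[0,0,0]],
    [[0.002,0,0.05],[0,0,0]],
    [[0.002,0,0.05],[0,0,0]],
    [[0.002,0,0.05],[0,0,0]]
  ],
  "grip_force": 80
}}

```text
t: 20.18
tool_pos: [0.6178, 0.0096, 0.2429]
tool_rot: [0.0, 0.634, 0.774, -0.0]
force: [-2.0, -0.9, 5.7]
opening: 0.0088
grip_force: 80.9
```

```bash
python3 -c "
from h import *
where();vision.read_camera('wrist');where();go(.6178,.009,.2394,101.3)"
```

```text
t 20.1833 pos [0.6178 0.0096 0.2429] yaw 101.35 zax [-2.e-04 -7.e-04 -1.e+00] q [ 0.37  0.58 -0.57  1.77  0.39  0.91 -0.17] F [-2.03 -0.87  5.66] op 0.008829765275098742 80.86353421211243
t 20.2333 pos [0.6178 0.0096 0.243 ] yaw 101.35 zax [-1.e-04 -7.e-04 -1.e+00] q [ 0.37  0.58 -0.57  1.77  0.39  0.91 -0.17] F [-2.31 -0.75  6.69] op 0.008805470837064932 80.86064457893372
go [-0.0015 -0.0004  0.0089] [-0.      0.0001  0.0001] rows 0.0865996808142444 0.009125099908913158
```

Request:
{"fn": "move_arm", "kwargs": {
  "increments": [
    [[0,0,0.003],[0,0,0]],
    [[0,0,0.006],[0,0,0]],
    [[0,0,0.009],[0,0,0]],
    [[0,0,0.012],[0,0,0]],
    [[0,0,0.012],[0,0,0]],
    [[0,0,0.012],[0,0,0]]
  ]
}}

```text
t: 20.73
tool_pos: [0.618, 0.0098, 0.2396]
tool_rot: [0.0, 0.634, 0.774, -0.001]
force: [-5.4, -1.2, 12.3]
opening: 0.0089
grip_force: 81.8
```

```bash
python3 -c "
from h import *
for i in range(3): vision.read_camera('wrist');where()"
```

```text
t 20.7833 pos [0.618  0.0098 0.2396] yaw 101.35 zax [-1.0e-04 -1.4e-03 -1.0e+00] q [ 0.36  0.58 -0.57  1.77  0.39  0.9  -0.18] F [-3.67 -0.77 12.3 ] op 0.009050109802139905 81.84534430503845
t 20.8333 pos [0.618  0.0098 0.2395] yaw 101.35 zax [-1.0e-04 -1.4e-03 -1.0e+00] q [ 0.36  0.58 -0.57  1.77  0.39  0.9  -0.18] F [-4.66 -0.14 12.68] op 0.00912136419841136 81.84341311454773
t 20.8833 pos [0.618  0.0097 0.2396] yaw 101.34 zax [-0.     -0.0013 -1.    ] q [ 0.36  0.58 -0.57  1.77  0.39  0.9  -0.18] F [-4.83 -0.59 11.47] op 0.008853685617275509 81.8423581123352
```

Request:
{"fn": "move_arm", "kwargs": {
  "increments": [
    [[0,0,0.003],[0,0,0]],
    [[0,0,0.006],[0,0,0]],
    [[0,0,0.008],[0,0,0]],
    [[0,0,0.008],[0,0,0]],
    [[0,0,0.008],[0,0,0]],
    [[0,0,0.008],[0,0,0]],
    [[0,0,0.008],[0,0,0]],
    [[0,0,0.008],[0,0,0]]
  ]
}}

```text
t: 21.55
tool_pos: [0.6183, 0.0101, 0.2394]
tool_rot: [0.001, 0.634, 0.773, -0.001]
force: [-9.3, -1.9, 26.0]
opening: 0.0092
grip_force: 84.0
```

```bash
python3 - <<'E'
from h import *
for i in range(3): vision.read_camera('wrist');where()
c=cam("scene"); print([(d["uv"],d["score"]) for d in spotter.tip_of("pin","scene")][:2], proj(c,(.666,-.129,.048)), [(d["uv"],d["score"]) for d in spotter.tip_of("label_face","scene")][:4],proj(c,(.613,.009,.082)))
E
```

```text
t 21.6 pos [0.6183 0.0101 0.2394] yaw 101.33 zax [-5.0e-04 -2.9e-03 -1.0e+00] q [ 0.36  0.59 -0.57  1.77  0.39  0.9  -0.18] F [-10.44  -1.37  25.41] op 0.00871240368627026 83.96816968917847
t 21.65 pos [0.6183 0.0101 0.2394] yaw 101.33 zax [-4.0e-04 -2.9e-03 -1.0e+00] q [ 0.36  0.59 -0.57  1.77  0.39  0.9  -0.18] F [-9.56 -2.12 26.27] op 0.008949105189378503 83.96797299385071
t 21.7 pos [0.6183 0.0101 0.2394] yaw 101.33 zax [-5.0e-04 -2.9e-03 -1.0e+00] q [ 0.36  0.59 -0.57  1.77  0.39  0.9  -0.18] F [-9.46 -1.37 25.07] op 0.009372033339732225 83.96805882453918
[([245.2, 267.0], 0.48)] [243.02037801 267.43190723] [([217.2, 148.4], 0.97), ([318.9, 264.3], 0.82), ([277.7, 170.7], 0.71)] [317.50473514 263.56542249]
```

The pad is at its hard stop: the force rose from 12 N to 26 N with no further travel, and the lower edge is at 0.022 m as expected. The pin still shows in the fork.

```bash
python3 -c "
from h import *
print(r.hand_in())"
```

```text
the job is handed in; nothing more can be done
None
```

I seated the pin in the fork and lug, pressed the middle-sized holder to the pad's hard stop with its card towards the lip, and handed the job in at about 22 s, still gripping it; the hand-in gave no verdict.

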